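# Fasten the leaf chest with its snap hook

## Robot

A 6-joint arm with a two-finger parallel gripper is mounted at the origin on the work surface. World frame = base frame: x ahead of the robot, y to its left, z up, the work surface at z = 0. Lengths are in mm, angles in rad, forces in N, time in s.
With the tool pointing down it reaches from about 400 to 925 mm from the base axis. Payload 12.5 kg.
Tool frame: the origin (TCP) lies on the centre line of the jaws, within the pads' length; the fingertips stand 17 mm ahead of it and the grasp point (between the pads) lies 2 mm behind it; z points along the fingers, y is the line along which they close (so a half turn about z gives the same grasp; the last joint's range is limited). The gripper opens to 95 mm and grips with 3 to 60 N. Pads are 20 mm wide; open, the fingers measure 119 mm over their backs; the gripper's body (75 mm by 180 mm) begins 59 mm behind the grasp point.
Start: joints at [1.23, 0.491, 1.559, -0, 1.092, -0.106], TCP at [145.386, 607.871, 231.661] pointing down, gripper open.
Joint ranges: [-3.1, 3.1], [-0.84, 2.19], [0.05, 2.79], [-1.13, 4.28], [0.06, 2.93], [-2.69, 2.69]. Speed limits (rad/s): [2.22, 2.22, 2.79, 3.14, 3.14, 3.14].

## Interface

Orientations are given as [roll, pitch, yaw] about the fixed x, y, z axes, in that order (R = Rz(yaw) Ry(pitch) Rx(roll)).
In Python, from cell import env gives the robot as it stands.
- The arm moves only by the tool drive_tool, never from a script. Its argument "deltas" is text: rows parted by semicolons, each of 4 numbers parted by spaces: the shift along the world's x, y, z normalised to -1 to 1, where 1 is 100 mm, then the turn about the world's z normalised to -1 to 1, where 1 is 180 degrees. A call has 1 to 10 rows; each row shifts and turns the commanded pose from where the row before left it; what a row does not reach is not made up. A row lasts 1/12 s, in which the tool goes at most 41.7 mm and 7.16 degrees, less where a joint would pass 70% of its speed; a pose out of reach is approached as far as the arm can. A call with a number of a shift or a turn outside -1 to 1 is refused whole. A call with a gripper value outside its range is refused whole. "gripper" is the closure, from 0 (fully open) to 1 (shut), set as the call begins (left out, the last holds). The fingers move at their own pace and stop on an object; the grip force is fixed at half the most. Time passes only in rows, so rows that do not move let the fingers close. It gives the time, the measured TCP pose, the force, the opening and the grip force at its end, in the units of the state.
- env.state(): the state, without advancing time (a new reading comes with each control period).
- env.read_camera(name): name is "scene" or "top"; returns (picture, depth): 400x640x3 uint8, red, green, blue; 400x640 float32, mm along the optical axis (not along the pixel's ray), 0 where there is no reading.
- env.camera_params(name): a dict with "mtx" (3x3 intrinsics, pixels), "camera_from_world" (4x4, takes a point from world to camera coordinates). Camera axes: x right, y down, z forward; pixel columns grow to the right and rows downward; lengths in mm; the calibration is good to about 2 mm. A picture is of the moment at which its call begins. camera_params takes no time and is no camera call.
- env.job_done(): hands the job in; it is judged then, once.
The state is a dict: "t": time; "joints": joint angles; "qvel": joint speeds; "tau": joint torques, N m; "eef_pos": TCP position; "tcp_rot": TCP orientation; "ft_force": force on the tool from outside, world axes, zero at the start; "moment": the same for the moment, N m; "opening": opening from 0.0 (shut) to 1.0 (fully open); "grip_force": force on a finger pad.
Only numpy, scipy, OpenCV 4.12 (cv2) and the standard library are available. Lean on these libraries where they do the work, as an engineer would, in place of code of your own. Each camera call takes 0.05 s, during which the arm holds its last target. There are 200 camera calls.

## Task

Fasten the chest: fold the brass hasp down flat over the staple on the chest's front, then take the blue snap hook out of the tool block and clip it onto the staple, pressing its sprung gate in against the bar, so that it is left hanging by its wide end with the gate sprung shut. Work by feel: never force the hook, the hasp or the chest, and leave the ruler, the leaf bundle and the ink jar where they are.

Things in the scene. Friction and masses are not known exactly. Their poses are not given: they have to be found in the camera images.
- chest: Closed wooden chest with dark iron straps, 280 mm wide, 180 mm deep, 165 mm tall, fixed. Origin: centre of its underside. x points from the front (the face with the hasp) to the back, y along the front, z up.
- hasp (a joint): Brass hasp strap on the chest. 0 rad: folded down flat on the front, its outer face 4 mm before the chest's front, the staple standing out through its slot (44 mm wide, 15 mm high, centred 26 mm below the pin); 1.57: standing straight out; 3.14 would be straight up. The hinge is stiff (0.05 N m) and stays where it is left, so the strap must be pressed home.
- hasp_pin (a point): Middle of the hasp's level hinge pin, along the top edge of the chest's front (2 mm before the front, 159 mm above the table). Axes as the chest's. The strap is 60 mm wide, 3 mm thick and reaches 52 mm from the pin.
- staple_place (a point): Where the middle of the staple's bar ought to be: 21 mm before the chest's front, 133 mm up, mid-slot. The staple was driven by hand: it is really up to 7 mm to either side and 3 mm higher or lower. It is a rigid level U of 8 mm square steel, bar along the chest's y, two legs 20 mm apart between axes (12 mm clear), 13 mm clear from bar to folded hasp. Axes as the chest's.
- hook: Blue steel snap hook (pear-shaped carabiner), 116 x 55 mm, about 150 g, standing in the block's slot, wide end up. Origin on the axis of its straight spine; z along the spine to the wide end, x across the loop to the gate, y across its plane. Spine: flat-sided, 10 mm thick in y, 9 mm in x, from z = -40 to +30 mm, the place to grip. The loop's inside is highest (z = 46 mm) at x = 24 mm; lowest outside z = -60 mm.
- hook_nose (a point): Tip of the hook's nose (x = 46, z = 17 mm in the hook's frame): the bar of the wide end comes down here, parallel to the spine, flat-ended, 9 mm square, to meet the gate's free end. Axes as the hook's.
- gate (a joint): The hook's sprung gate, a 7 mm round steel bar from its hinge (x = 39, z = -41 mm of the hook) up to the nose. 0 rad: shut; grows as it is pushed into the loop, stop at 0.7. Pressed 10 mm below the nose's tip it takes about 4 N to start, 7 N at 0.4 rad. With the staple's bar just inside the nose it reads about 0.35; when it has gone up past the gate's tip it springs back to 0.
- block: Light wooden tool block, fixed, 58 mm tall, 94 x 142 mm. The hook stands loosely in its slot (55 mm long in x, 12 mm wide in y, floor 15 mm above the table) and lifts straight out. Origin: on the table under the middle of the slot's width, below the hook's spine, z up; the hook's axes are about parallel to the block's. A brush, a pencil and a stylus, at most 137 mm tall, stand in it in a row at y = +86 mm.
- ruler: Bystander: dark steel ruler, 200 x 30 x 4 mm, flat on the table. Origin: centre of its underside, x along it.
- leaf_bundle: Bystander: bundle of palm leaves between dark wooden covers, 200 x 50 x 28 mm. Origin: centre of its underside, x along it.
- ink_jar: Bystander: amber glass ink jar with black cap, 52 mm across, 60 mm tall. Origin: centre of its underside.
There are look-alikes about, which are no part of the job. What is meant by the hook is not brown or green, and is the smaller of those in its own colour.

How it is judged (in metres and radians):
On the way, in this order (a step that is already met when the one before it is completed fails the run):
1. the hasp is folded flat over the staple (value of joint hasp below 0.06 rad), for 0.2 s.
2. the hook's gate is pressed in against the staple (value of joint gate above 0.15 rad and contact force between hook and chest above 1 N), for 0.1 s.
At the end, for the whole second after the job is handed in: The hasp lies flat (within 0.06 rad); the hook hangs on the staple by its wide end, the staple's bar inside the loop (its proper place 4 to 46 mm from the spine, 22 to 52 mm up, within 14 mm sideways); the gate is shut (0.06 rad); the hook is still (30 mm/s) (value of joint each of hasp, gate below 0.06 rad and x of staple_place in the frame of hook between 0.004 and 0.046 m and z of staple_place in the frame of hook between 0.022 and 0.052 m and y of staple_place in the frame of hook between -0.014 and 0.014 m and contact force between hook and chest above 0.3 N and linear speed of hook below 0.03 m/s); the robot touches nothing.
It fails at once if the hook is forced against the staple, the hasp or the chest (over 30 N) (contact force between hook and chest above 30 N).
It fails at once if the robot presses on the chest, its hasp or staple with over 25 N (contact force between any of the fingers, the arm and chest above 25 N).
It fails at once if the ruler, the leaf bundle or the ink jar is moved by more than 20 mm (distance of any of ruler, leaf_bundle, ink_jar from where it was at the start of the episode above 0.02 m).
It also fails if it takes over 72 s, if anything falls off the work surface, if the arm or the gripper's body presses on something with over 40 N, if the wrist force passes 120 N, or if a joint passes its speed limit or range.

## Working session

There is one attempt and no reset: what is moved stays moved. The work goes in short steps, Python scripts to look and compute and a tool call to move; the robot and the scene stay as the last step left them, time stands still between calls to the robot, and variables do not carry over. Pictures are saved under pics/ and viewed, at most 10 in all, crops included, and the job is handed in when it is done.

Besides the shell and the picture viewer there is one more tool, called after "Request:" as name(argument=value, ...) on one line, values as JSON. drive_tool: Moves the arm, as the interface text tells. Its arguments: {"type":"object","properties":{"deltas":{"type":"string"},"gripper":{"type":"number"}},"required":["deltas"]}

```bash
mkdir -p pics; cat > h.py <<'E'
import numpy as np, cv2
from cell import env
def grab(n):
    p,d=env.read_camera(n); c=env.camera_params(n); np.savez(f'/tmp/{n}.npz',p=p,d=d,K=c['mtx'],T=c['camera_from_world']); return p,d
def world(n):
    f=np.load(f'/tmp/{n}.npz'); p,d,K,T=f['p'],f['d'],f['K'],f['T']
    v,u=np.mgrid[:400,:640]; q=np.linalg.inv(K)@np.stack([u.ravel(),v.ravel(),np.ones(u.size)])*d.ravel()
    Ti=np.linalg.inv(T); return p,d,(Ti[:3,:3]@q+Ti[:3,3:]).T.reshape(400,640,3)
def proj(n,P):
    f=np.load(f'/tmp/{n}.npz');q=f['K']@(f['T'][:3,:3]@np.asarray(P,float)+f['T'][:3,3]);return q[:2]/q[2]
E
python3 - <<'E'
from h import *
print(env.state())
for n in('scene','top'):
    p,d=grab(n); cv2.imwrite(f'pics/{n}1.png',p[:,:,::-1]); T=env.camera_params(n)['camera_from_world']; print(n,-T[:3,:3].T@T[:3,3],T[2,:3])
E
```

```text
{'t': 0.0, 'joints': array([ 1.23041476e+00,  4.91574069e-01,  1.55942038e+00, -9.07791048e-07,
        1.09166890e+00, -1.05601026e-01]), 'qvel': array([4.13481042e-04, 1.30981170e-03, 1.52096530e-03, 1.27327269e-04,
       2.11185477e-04, 6.41507726e-06]), 'tau': array([ 1.37206320e-03, -6.12667537e+01, -2.58172345e+01,  6.92666438e-02,
        4.83201316e-02, -1.32777641e-04]), 'eef_pos': array([145.30409583, 607.6661869 , 231.06272671]), 'tcp_rot': array([-3.14052784e+00, -1.12055847e-04,  2.90681247e+00]), 'ft_force': array([ 0.12198717, -0.14903836, -0.57672785]), 'moment': array([ 0.01082558,  0.05232267, -0.00773869]), 'grip_force': 0.0, 'opening': 0.9977688219065547}
scene [ 967.85105956 -586.97159287  920.31072637] [-0.3145743   0.51473173 -0.79755517]
top [ 442.66183637  -59.64514884 1005.19125844] [ 0.22513394  0.00191317 -0.97432595]
```

View pics/scene1.png

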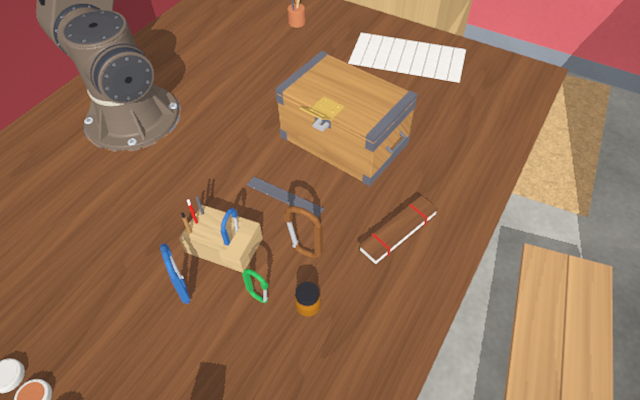

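View pics/top1.png

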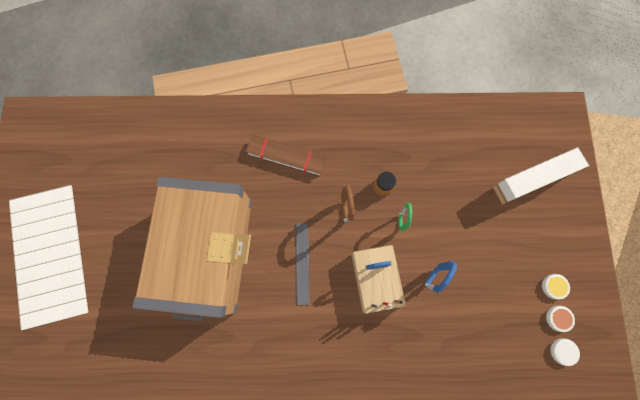

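The candidates are: the blue hook standing in the block (scene 229,226; top 378,266), the larger blue one lying on the table (scene 174,272; top 441,277), the brown one (scene 303,230) and the green one (scene 256,285). I choose the blue one in the block, and will check it in a crop while measuring.

```bash
python3 - <<'E'
from h import *
p,d,W=world('top')
hsv=cv2.cvtColor(p,cv2.COLOR_RGB2HSV)
blue=(hsv[...,0]>100)&(hsv[...,0]<125)&(hsv[...,1]>130)
n,l,s,c=cv2.connectedComponentsWithStats(blue.astype(np.uint8))
for i in range(1,n):
    if s[i,4]>20:
        P=W[l==i];print('blue',c[i],s[i,4],P.min(0).round(),P.max(0).round(),np.median(P,0).round())
# chest top
m=(abs(W[...,2]-165)<5)&(W[...,1]>100)
P=W[m][:,:2].astype(np.float32);r=cv2.minAreaRect(P);print('chest top',r,cv2.boxPoints(r).round())
m=(abs(W[...,2]-58)<5)&(abs(W[...,1]+60-60*0)<400)&(W[...,1]<100)
mm=np.zeros_like(m);mm[235:320,345:412]=m[235:320,345:412]
r=cv2.minAreaRect(W[mm][:,:2].astype(np.float32));print('block',r,cv2.boxPoints(r).round())
for v in range(228,270,4): print(v,[tuple(W[v,u].round().astype(int)) for u in range(226,254,3)])
a=cv2.resize(p[200:320,190:340][:, :],None,fx=4,fy=4,interpolation=2)
cv2.imwrite('pics/a.png',a[...,::-1])
q,d2,W2=world('scene')
b=cv2.resize(q[80:155,270:370],None,fx=4,fy=4,interpolation=2);c2=cv2.resize(q[190:280,160:260],None,fx=4,fy=4,interpolation=2)
cv2.imwrite('pics/b.png',np.vstack([b,c2])[...,::-1])
E
```

```text
blue [377.95294118 264.75294118] 85 [ 491. -219.  106.] [ 504. -172.  134.] [ 498. -193.  128.]
blue [443.07920792 274.08580858] 303 [ 441. -356.    8.] [ 505.  -60. 1005.] [ 482. -343.  128.]
chest top ((542.0577392578125, 203.59959411621094), (197.95082092285156, 281.428955078125), 83.68067169189453) [[391. 121.]
 [671.  90.]
 [693. 286.]
 [413. 317.]]
block ((470.89166259765625, -205.49234008789062), (141.9297332763672, 94.60769653320312), 9.448328971862793) [[ 393. -170.]
 [ 409. -264.]
 [ 549. -241.]
 [ 533. -147.]]
228 [(np.int64(576), np.int64(133), np.int64(162)), (np.int64(576), np.int64(127), np.int64(162)), (np.int64(576), np.int64(120), np.int64(165)), (np.int64(579), np.int64(118), np.int64(143)), (np.int64(584), np.int64(117), np.int64(113)), (np.int64(588), np.int64(115), np.int64(87)), (np.int64(594), np.int64(115), np.int64(50)), (np.int64(600), np.int64(114), np.int64(12)), (np.int64(602), np.int64(109), np.int64(-1)), (np.int64(601), np.int64(101), np.int64(1))]
232 [(np.int64(568), np.int64(133), np.int64(160)), (np.int64(567), np.int64(126), np.int64(162)), (np.i
[... 3864 characters left out ...]
.int64(59)), (np.int64(509), np.int64(125), np.int64(22)), (np.int64(511), np.int64(121), np.int64(1)), (np.int64(510), np.int64(113), np.int64(2)), (np.int64(510), np.int64(106), np.int64(2)), (np.int64(510), np.int64(99), np.int64(0))]
268 [(np.int64(492), np.int64(129), np.int64(163)), (np.int64(492), np.int64(126), np.int64(149)), (np.int64(494), np.int64(126), np.int64(119)), (np.int64(496), np.int64(127), np.int64(83)), (np.int64(498), np.int64(125), np.int64(55)), (np.int64(500), np.int64(125), np.int64(17)), (np.int64(501), np.int64(121), np.int64(1)), (np.int64(501), np.int64(113), np.int64(1)), (np.int64(500), np.int64(105), np.int64(4)), (np.int64(501), np.int64(98), np.int64(1))]
```

View pics/b.png

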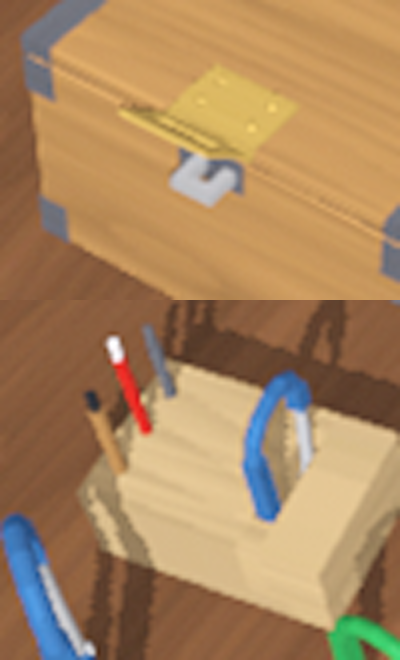

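The scene crop confirms the hook: the smaller blue one stands in the block, spine at about (225,235) and gate towards the chest. The hasp sticks out and upward above the grey staple, at scene (320,122). Next I measure the chest front and the staple.

```bash
cat > fit.py <<'E'
from h import *
p,d,W=world('top'); q,d2,W2=world('scene')
# front face from scene cloud
def front(W):
    m=(W[...,2]>20)&(W[...,2]<110)&(W[...,0]>410)&(W[...,0]<660)&(W[...,1]>85)&(W[...,1]<135)
    P=W[m]
    for _ in range(6):
        k=np.polyfit(P[:,0],P[:,1],1);r=P[:,1]-np.polyval(k,P[:,0]);P=P[abs(r)<max(2,1.5*r.std())]
    return k,len(P)
k,n=front(W2);print('front scene',k,n,np.degrees(np.arctan(k[0])),'top',front(W))
a=np.arctan(k[0]); ax=np.array([-np.sin(a),np.cos(a)]); ay=np.array([-np.cos(a),-np.sin(a)])
# chest lateral extent, local coords: s=along ay, f=distance before the front
O=np.array([540,np.polyval(k,540)])
loc=lambda W:((W[...,:2]-O)@ay,-(W[...,:2]-O)@ax,W[...,2])
for nm,W_ in(('top',W),('scene',W2)):
    s,f,z=loc(W_)
    m=(abs(z-165)<4)&(f<-20)&(f>-170)&(abs(s)<200);print(nm,'lat 165',np.percentile(s[m],[0.3,1,99,99.7]), 'front edge f',np.percentile(f[(abs(z-165)<3)&(abs(s)<120)&(abs(s)>50)],[98,99.5]))
    img=p if nm=='top' else q
    hsv=cv2.cvtColor(img,cv2.COLOR_RGB2HSV)
    br=(hsv[...,0]>20)&(hsv[...,0]<32)&(hsv[...,1]>120)&(abs(s)<60)&(f>6)&(f<60)&(z>150)
    print('strap',br.sum(),s[br].min(),s[br].max(),np.percentile(f[br],[0,50,99]),np.percentile(z[br],[0,50,99]))
    g=(hsv[...,1]<60)&(abs(s)<40)&(f>6)&(f<32)&(abs(z-133)<14)
    print('staple',g.sum(),*[np.percentile(t[g],[0,5,50,95,100]).round(1) for t in(s,f,z)] if g.sum() else '')
print('O',O,'ax',ax,'ay',ay)
E
python3 fit.py
```

```text
front scene [-1.09799539e-01  1.80419297e+02] 1830 -6.265949978558399 top (array([-1.11812676e-01,  1.81483048e+02]), 633)
top lat 165 [-132.41162798 -130.37383591  145.18684354  146.79720829] front edge f [ -2.43541749 243.51189549]Traceback (most recent call last):
  File "fit.py", line 21, in <module>
    print('strap',br.sum(),s[br].min(),s[br].max(),np.percentile(f[br],[0,50,99]),np.percentile(z[br],[0,50,99]))
                           ~~~~~~~~~^^
    return umr_minimum(a, axis, None, out, keepdims, initial, where)
ValueError: zero-size array to reduction operation minimum which has no identity
```

```bash
sed -i 's/br=.*/br=(abs(s)<60)\&(f>8)\&(f<60)\&(z>150)\&(z<215)/; s/(hsv\[...,1\]<60)/(hsv[...,1]<70)/' fit.py; python3 fit.py
```

```text
front scene [-1.09799539e-01  1.80419297e+02] 1830 -6.265949978558399 top (array([-1.11812676e-01,  1.81483048e+02]), 633)
top lat 165 [-132.41162798 -130.37383591  145.18684354  146.79720829] front edge f [ -2.43541749 243.51189549]
strap 358 -21.349386134527762 37.35994038640523 [ 8.00145734 30.08566639 43.79340877] [165.42264298 184.63917409 194.23507612]
staple 33 [-10.5 -10.1   2.7  16.8  17.7] [11.3 11.8 15.7 18.8 18.9] [136.9 137.4 140.5 142.9 144.5]
scene lat 165 [-134.21577278 -131.86436025  142.54753326  145.26551686] front edge f [244.5878635  248.73295857]
strap 141 -24.316176007651187 37.7638120238945 [ 9.3196294  31.10454916 44.28008724] [165.70268134 183.26497454 192.41874452]
staple 88 [-13.1 -11.1   1.   15.3  18.1] [ 6.2  7.6 19.3 25.8 26.8] [128.6 131.9 137.3 140.4 141.6]
O [540.         121.12754602] ax [0.1091436  0.99402599] ay [-0.99402599  0.1091436 ]
```

Request:
drive_tool(deltas="0 0 0.3 0; 0 0 0.3 -0.03; 0.2 -0.29 0 -0.035; 0.2 -0.29 0 -0.035; 0.2 -0.29 0 -0.035; 0.2 -0.29 0 -0.035; 0.2 -0.29 0 -0.035; 0.2 -0.29 0 -0.035; 0.2 -0.29 0 -0.035; 0.2 -0.29 0 -0.035", gripper=1)

```text
t: 0.93
eef_pos: [305.9, 374.3, 291.5]
tcp_rot: [-3.141, 0.0, 1.928]
ft_force: [0.4, 0.8, 1.4]
opening: 0.358
grip_force: 0.0
```

Request:
drive_tool(deltas="0.2 -0.29 0 -0.035; 0.2 -0.29 0 -0.035; 0.2 -0.29 0 -0.035; 0.2 -0.29 0 -0.035; 0.2 -0.29 0 -0.01; 0.2 -0.29 0 0; 0.2 -0.29 0 0; 0.2 -0.29 0 0; 0 0 0 0; 0 0 0 0")

```text
t: 1.77
eef_pos: [465.9, 142.6, 291.2]
tcp_rot: [-3.141, 0.0, 1.459]
ft_force: [-0.6, 0.7, -0.6]
opening: 0.007
grip_force: 0.0
```

Request:
drive_tool(deltas="0.19 -0.28 0 0; 0.18 -0.27 0 0; 0 0 -0.3 0; 0 0 -0.3 0; 0 0 -0.1 0; 0 0 -0.1 0; 0 0 -0.1 0; 0 0 -0.1 0; 0 0 -0.1 0; 0 0 0 0")

```text
t: 2.6
eef_pos: [501.9, 89.1, 180.4]
tcp_rot: [-3.14, 0.0, 1.462]
ft_force: [-0.2, 0.2, -0.7]
opening: 0.006
grip_force: 0.0
```

Request:
drive_tool(deltas="0 0 -0.1 0; 0 0 -0.1 0; 0 0 -0.1 0; 0 0 -0.1 0; 0 0 0 0; 0 0 0 0")

```text
t: 3.1
eef_pos: [502.1, 88.8, 140.9]
tcp_rot: [-3.14, 0.0, 1.462]
ft_force: [0.2, 0.1, 0.6]
opening: 0.004
grip_force: 0.0
```

```bash
python3 - <<'E'
from h import *
p,d=grab('scene');s=env.state();print(s['eef_pos'],s['ft_force'])
cv2.imwrite('pics/c.png',cv2.resize(p[60:160,260:380],None,fx=5,fy=5,interpolation=2)[...,::-1])
E
```

```text
[502.34020794  88.84397376 141.36728713] [-0.28684188  0.0047771   0.06357472]
```

View pics/c.png

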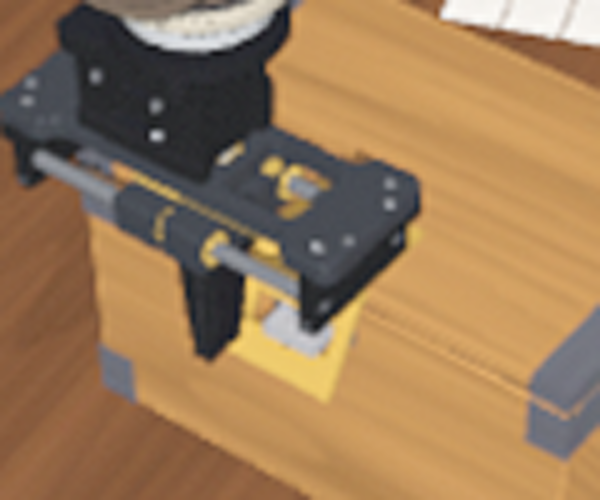

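The hasp is folded most of the way. The finger is beside the staple, to its left, at crop (205,340). Now I press it home.

Request:
drive_tool(deltas="0.01 0.06 0 0; 0.01 0.06 0 0; 0 0.03 0 0; 0 0.02 0 0; 0 0 0 0; 0 0 0 0")

```text
t: 3.65
eef_pos: [504.4, 106.2, 141.8]
tcp_rot: [3.141, -0.0, 1.462]
ft_force: [-0.3, -0.4, -0.3]
opening: 0.006
grip_force: 0.0
```

Request:
drive_tool(deltas="0 0.01 0 0; 0 0.01 0 0; 0 0 0 0; 0 0 0 0")

```text
t: 3.98
eef_pos: [504.4, 107.8, 141.6]
tcp_rot: [3.141, 0.0, 1.462]
ft_force: [0.3, -1.1, 0.1]
opening: 0.001
grip_force: 0.4
```

Request:
drive_tool(deltas="0 0.01 0 0; 0 0.01 0 0; 0 0 0 0; 0 0 0 0")

```text
t: 4.32
eef_pos: [504.4, 109.9, 141.7]
tcp_rot: [3.142, -0.0, 1.462]
ft_force: [-0.3, -0.7, -0.5]
opening: 0.007
grip_force: 0.4
```

Request:
drive_tool(deltas="0 0.01 0 0; 0 0 0 0; 0 0 0 0")

```text
t: 4.57
eef_pos: [504.4, 111.0, 141.7]
tcp_rot: [3.141, -0.0, 1.462]
ft_force: [0.9, -1.4, 0.1]
opening: 0.006
grip_force: 0.4
```

Request:
drive_tool(deltas="0 0.01 0 0; 0 0 0 0; 0 0 0 0")

```text
t: 4.82
eef_pos: [504.4, 111.2, 141.7]
tcp_rot: [3.142, 0.001, 1.462]
ft_force: [0.3, -7.3, 0.7]
opening: 0.004
grip_force: 3.9
```

Request:
drive_tool(deltas="0 -0.2 0 0; 0 -0.3 0 0; 0 -0.3 0.2 0; 0 -0.3 0.3 0; 0 -0.3 0.3 0.03; 0 -0.3 0 0.03; 0 -0.3 0 0.03", gripper=0.3)

```text
t: 5.4
eef_pos: [504.7, -88.4, 222.4]
tcp_rot: [3.138, 0.001, 1.749]
ft_force: [0.9, -0.3, -0.3]
opening: 0.438
grip_force: 0.0
```

```bash
cp /tmp/top.npz /tmp/top0.npz; python3 - <<'E'
from h import *
print(env.state()['eef_pos'],env.state()['tcp_rot'])
b=np.radians(99.45); bx=np.array([np.cos(b),np.sin(b)]);by=np.array([-bx[1],bx[0]]);O=np.array([498,-215.])
grab('scene');
for n,box in(('top',(240,290,350,410)),('scene',(195,260,210,250))):
    p,d,W=world(n);hsv=cv2.cvtColor(p,cv2.COLOR_RGB2HSV);m=np.zeros((400,640),bool);r=box
    m[r[0]:r[1],r[2]:r[3]]=((hsv[...,0]>98)&(hsv[...,0]<125)&(hsv[...,1]>110))[r[0]:r[1],r[2]:r[3]]
    m&=(W[...,2]>50)&(W[...,2]<140)
    P=W[m];x=(P[:,:2]-O)@bx;y=(P[:,:2]-O)@by;z=P[:,2]
    for lo in range(55,140,10):
        k=(z>=lo)&(z<lo+10)
        if k.sum()>1: print(n,lo,k.sum(),'x',x[k].min().round(1),np.median(x[k]).round(1),x[k].max().round(1),'y',y[k].min().round(1),np.median(y[k]).round(1),y[k].max().round(1))
    print(n,'line',np.polyfit(x,y,1))
E
python3 fit.py
```

```text
[504.73329962 -88.40499347 222.43647857] [3.13818131e+00 1.37310567e-03 1.74910601e+00]
top 105 6 x 39.8 42.2 43.3 y -5.6 -2.5 -0.5
top 115 24 x -5.1 36.0 42.2 y -7.4 -3.3 0.6
top 125 58 x 0.7 18.1 34.5 y -7.5 -3.5 0.6
top line [ 9.09329163e-04 -3.38878425e+00]
scene 55 12 x -12.0 -9.8 -3.9 y -9.9 -8.8 -2.8
scene 65 13 x -12.4 -11.0 -4.1 y -10.6 -8.9 -4.4
scene 75 17 x -12.7 -10.4 -3.4 y -10.4 -9.1 -3.7
scene 85 18 x -12.6 -9.3 39.8 y -10.7 -8.7 -1.7
scene 95 32 x -12.8 -3.8 44.0 y -10.3 -8.5 -4.4
scene 105 27 x -11.0 -4.7 42.1 y -11.2 -8.1 -3.5
scene 115 38 x -8.3 1.7 39.4 y -9.7 -7.7 -3.2
scene 125 44 x 1.2 18.4 32.9 y -10.7 -6.9 -2.9
scene line [ 5.22684231e-03 -7.55209859e+00]
front scene [-1.09551952e-01  1.80327561e+02] 1588 -6.251932891767391 top (array([-1.11812676e-01,  1.81483048e+02]), 633)
top lat 165 [-132.43952597 -130.40649715  145.1655995   146.75832305] front edge f [ -2.38406586 243.57970792]
strap 361 -21.344097744715736 37.359486563844015 [ 8.00047165 30.05434118 43.83300985] [165.42264298 184.5308752  194.23422159]
staple 33 [-10.5 -10.1   2.7  16.8  17.7] [11.4 11.8 15.7 18.8 19. ] [136.9 137.4 140.5 142.9 144.5]
scene lat 165 [-134.03428688 -132.37354463  142.49758062  144.57512594] front edge f [244.07802053 249.96580304]Traceback (most recent call last):
  File "fit.py", line 21, in <module>
    print('strap',br.sum(),s[br].min(),s[br].max(),np.percentile(f[br],[0,50,99]),np.percentile(z[br],[0,50,99]))
                           ~~~~~~~~~^^
    return umr_minimum(a, axis, None, out, keepdims, initial, where)
ValueError: zero-size array to reduction operation minimum which has no identity
```

The hook's spine is at about (503,-222), seen consistently from both cameras. Going above it.

Request:
drive_tool(deltas="0 -0.34 0 0; 0 -0.34 0 -0.004; -0.01 -0.33 0 0; -0.01 -0.33 0 0; 0 0 -0.25 0; 0 0 -0.1 0; 0 0 0 0")

```text
t: 6.03
eef_pos: [501.3, -220.3, 183.3]
tcp_rot: [-3.138, -0.003, 1.731]
ft_force: [-0.1, 0.5, 0.1]
opening: 0.698
grip_force: 0.0
```

```bash
python3 - <<'E'
from h import *
p,d=grab('scene');t,d=grab('top');s=env.state();print(s['eef_pos'],s['tcp_rot'],s['opening'])
a=cv2.resize(p[150:270,160:270],None,fx=3.5,fy=3.5,interpolation=2);b=cv2.resize(p[95:145,290:350],None,fx=6.4,fy=6.4,interpolation=2)
a=cv2.resize(a,(400,436));b=cv2.resize(b,(400,333));c=cv2.resize(t[230:270,220:260],None,fx=9,fy=9,interpolation=2)
o=np.zeros((600,760,3),np.uint8);o[:436,:400]=a;o[:300,400:760]=cv2.resize(b,(360,300));o[300:600,400:700]=cv2.resize(c,(300,300))
cv2.imwrite('pics/d.png',o[...,::-1])
E
sed -i 's/^    print(.strap.*$//' fit.py; python3 fit.py
```

```text
[ 502.42433284 -220.14052375  185.66413665] [-3.14091334e+00 -8.66706621e-04  1.73267210e+00] 0.703538005122066
front scene [-1.09669797e-01  1.80350786e+02] 1831 -6.258604756854245 top (array([-1.11957220e-01,  1.81553657e+02]), 710)
top lat 165 [-132.32262083 -130.21988131  145.25391825  146.80670485] front edge f [ -2.15119971 245.25193215]
staple 96 [-10.2  -9.2   4.2  16.7  17.6] [ 6.3  7.9 18.3 24.9 25.2] [133.8 135.8 140.3 143.  144.2]
scene lat 165 [-134.34597208 -133.0177023   143.04888557  144.70070576] front edge f [245.24999087 249.62376007]
staple 90 [-12.9 -10.7  -0.   15.6  17. ] [ 6.2  7.2 19.  26.  27.4] [129.3 132.3 137.7 140.4 142.7]
O [540.         121.12909576] ax [0.10901616 0.99403998] ay [-0.99403998  0.10901616]
```

View pics/d.png

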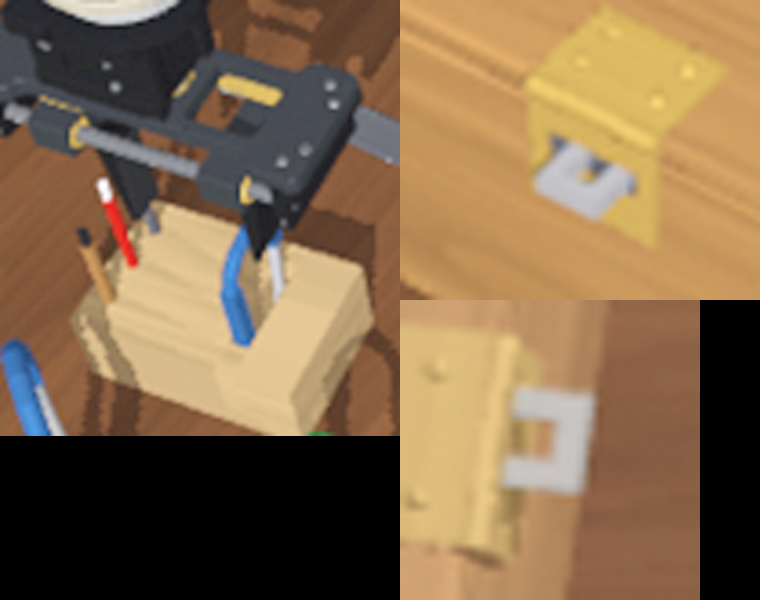

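The hasp is flat, with the staple through its slot (crop 585,180). The gripper straddles the blue hook. I descend and grip.

Request:
drive_tool(deltas="0 -0.02 -0.3 0; 0 0 -0.3 0; 0 0 -0.2 0; 0 0 -0.1 0; 0 0 -0.07 0; 0 0 0 0; 0 0 0 0")

```text
t: 6.72
eef_pos: [503.0, -223.0, 89.6]
tcp_rot: [3.141, 0.001, 1.732]
ft_force: [-0.9, -0.5, -0.1]
opening: 0.702
grip_force: 0.0
```

Request:
drive_tool(deltas="0 0 0 0; 0 0 0 0; 0 0 0 0; 0 0 0 0; 0 0 0 0; 0 0 0 0; 0 0 0 0; 0 0 0 0", gripper=1)

```text
t: 7.38
eef_pos: [502.4, -223.1, 88.6]
tcp_rot: [3.142, 0.0, 1.732]
ft_force: [0.2, 0.1, -0.1]
opening: 0.195
grip_force: 0.0
```

Request:
drive_tool(deltas="0 0 0 0; 0 0 0 0; 0 0 0 0; 0 0 0 0; 0 0 0 0; 0 0 0 0")

```text
t: 7.88
eef_pos: [502.9, -223.1, 88.6]
tcp_rot: [3.141, 0.0, 1.732]
ft_force: [4.8, 2.8, -1.4]
opening: 0.102
grip_force: 30.0
```

Request:
drive_tool(deltas="0 0 0.1 0; 0 0 0.2 0; 0 0 0.3 0; 0 0 0.3 0; 0 0 0.3 0; 0 0 0.2 0; 0 0 0 0; 0 0 0 0")

```text
t: 8.55
eef_pos: [502.1, -223.1, 228.9]
tcp_rot: [3.141, 0.001, 1.732]
ft_force: [-1.1, 0.2, -1.8]
opening: 0.103
grip_force: 30.0
```

Request:
drive_tool(deltas="0.03 0.33 0 -0.02; 0.03 0.33 0 -0.02; 0.03 0.33 0 -0.02; 0.03 0.33 0 -0.02; 0.03 0.33 -0.1 -0.006; 0.03 0.33 -0.2 0; 0.03 0.33 -0.3 0; 0.04 0.28 -0.26 0; 0 0 0 0; 0 0 0 0")

```text
t: 9.38
eef_pos: [525.7, 34.9, 141.9]
tcp_rot: [-3.136, 0.0, 1.464]
ft_force: [0.8, -0.4, -2.2]
opening: 0.105
grip_force: 30.0
```

```bash
cat > rel.py <<'E'
from h import *
import sys
p,d=grab('scene');t,d=grab('top');s=env.state();print(s['eef_pos'],s['tcp_rot'],s['ft_force'])
O=np.array([540,121.13]);ax=np.array([.109,.994]);ay=np.array([-.994,.109])
e=s['eef_pos'][:2]-O;print('TCP s,f',e@ay,-e@ax,'z',s['eef_pos'][2])
for n in('top','scene'):
    p,d,W=world(n);hsv=cv2.cvtColor(p,cv2.COLOR_RGB2HSV)
    S=(W[...,:2]-O)@ay;F=-(W[...,:2]-O)@ax;z=W[...,2]
    m=(hsv[...,0]>98)&(hsv[...,0]<125)&(hsv[...,1]>110)&(abs(S)<40)&(F>0)&(F<110)&(z>60)&(z<220)
    P=np.c_[S[m],F[m],z[m]]
    for lo in range(60,215,15):
        k=(P[:,2]>=lo)&(P[:,2]<lo+15)
        if k.sum()>2: print(n,lo,k.sum(),'s',np.percentile(P[k,0],[2,50,98]).round(1),'f',np.percentile(P[k,1],[2,98]).round(1))
    g=(hsv[...,1]<70)&(hsv[...,2]>110)&(S>-20)&(S<25)&(F>6)&(F<32)&(abs(z-136)<14)
    if g.sum(): print('staple',g.sum(),*[np.percentile(t_[g],[0,5,50,95,100]).round(1) for t_ in(S,F,z)])
if len(sys.argv)>1:
    p=np.load('/tmp/scene.npz')['p'];t=np.load('/tmp/top.npz')['p']
    cv2.imwrite(sys.argv[1],np.hstack([cv2.resize(p[80:170,260:350],(400,400),interpolation=2),cv2.resize(t[215:275,215:275],(400,400),interpolation=2)])[...,::-1])
E
python3 rel.py pics/e.png
```

```text
[526.90578603  33.29203263 144.04808102] [-3.14025880e+00  3.16947331e-04  1.46183260e+00] [-0.47126989  0.34210277 -1.41894527]
TCP s,f 3.441310238905111 88.73820888400228 z 144.0480810228069
scene 60 11 s [-0.2  1.7  3.6] f [55.4 75.4]
scene 75 39 s [-0.7  2.3  5.9] f [49.3 86.9]
scene 90 23 s [-1.3  0.7  7.7] f [81.2 91.7]
scene 105 15 s [-1.5  0.8  5. ] f [83.9 92.6]
scene 120 7 s [-6.5 -4.5  9.2] f [89.3 98.8]
scene 135 7 s [-3.8 -3.6  7.9] f [ 90.1 101.1]
scene 150 10 s [-5.4 -1.7  7.8] f [ 46.2 101.8]
scene 165 4 s [-3.2 -2.6 -0. ] f [ 44.5 101.4]
staple 3 [14.7 14.8 15.2 15.2 15.2] [ 7.7  8.1 12.1 15.  15.3] [138.6 138.7 139.  139.5 139.6]
```

View pics/e.png

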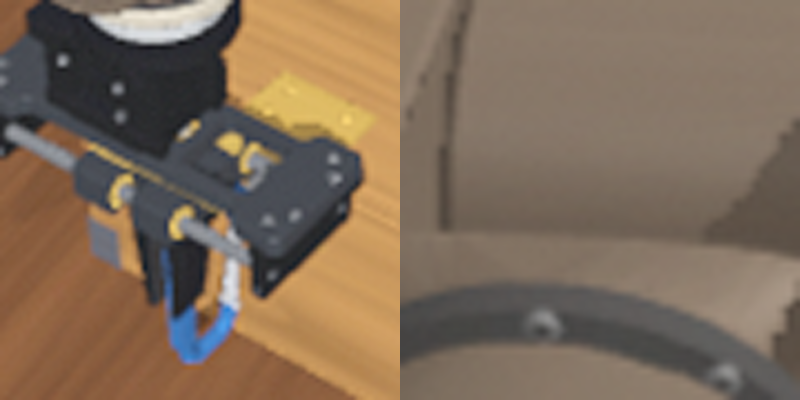

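The hook hangs vertically between the fingers, its gate side (crop 232,270) facing the chest. I advance the gate against the bar by feel.

Request:
drive_tool(deltas="0.01 0.05 0 0; 0.01 0.05 0 0; 0 0.04 0 0; 0 0.02 0 0; 0 0.02 0 0; 0 0 0 0; 0 0 0 0")

```text
t: 10.07
eef_pos: [529.4, 51.4, 144.8]
tcp_rot: [3.141, 0.0, 1.462]
ft_force: [1.5, -3.9, -1.8]
opening: 0.102
grip_force: 30.0
```

Request:
drive_tool(deltas="0.01 0.02 0 0; 0 0.02 0 0; 0 0.02 0 0; 0 0 0 0; 0 0 0 0")

```text
t: 10.48
eef_pos: [530.2, 57.3, 144.6]
tcp_rot: [3.141, 0.0, 1.462]
ft_force: [0.7, -6.6, -2.0]
opening: 0.101
grip_force: 30.0
```

Request:
drive_tool(deltas="0 0.02 0 0; 0 0.02 0 0; 0 0.01 0 0; 0 0 0 0; 0 0 0 0")

```text
t: 10.9
eef_pos: [530.6, 62.2, 144.7]
tcp_rot: [3.141, 0.001, 1.462]
ft_force: [2.8, -7.5, -2.0]
opening: 0.101
grip_force: 30.0
```

Request:
drive_tool(deltas="0 0.01 0 0; 0 0.01 0 0; 0 0 0 0; 0 0 0 0")

```text
t: 11.23
eef_pos: [530.7, 64.1, 144.8]
tcp_rot: [3.14, 0.001, 1.462]
ft_force: [2.7, -7.8, -1.5]
opening: 0.104
grip_force: 30.0
```

```bash
python3 rel.py
```

```text
[530.71203287  64.0582918  144.84939182] [3.14016284e+00 5.57774475e-04 1.46149439e+00] [ 2.51416571 -6.76382368 -1.08109978]
TCP s,f 3.0114231331353207 57.74166637272775 z 144.8493918167762
scene 75 43 s [-3.4 -0.8  4.1] f [20.  57.1]
scene 90 16 s [-3.2 -1.9  2.9] f [55.3 62.4]
scene 105 21 s [-4.9 -2.   3.7] f [53.5 63.1]
scene 120 7 s [-7.9 -5.1  4.2] f [58.9 71.4]
scene 135 7 s [-5.9 -4.5  6.4] f [59.9 72. ]
scene 150 11 s [-7.2 -1.7  8.5] f [23.9 72.4]
scene 165 5 s [-4.6 -3.6 -3.2] f [70.1 72. ]
staple 34 [-11.8  -9.6  -0.7  11.8  13.8] [ 8.2  8.6 24.6 30.3 31.2] [122.6 125.9 135.8 140.9 148.9]
```

```bash
python3 - <<'E'
from h import *
p=np.load('/tmp/scene.npz')['p'];print(env.state()['moment'])
cv2.imwrite('pics/f.png',cv2.resize(p[85:160,280:350],None,fx=8,fy=8,interpolation=2)[...,::-1])
E
```

```text
[-1.49834944 -0.44907424 -0.04532634]
```

View pics/f.png

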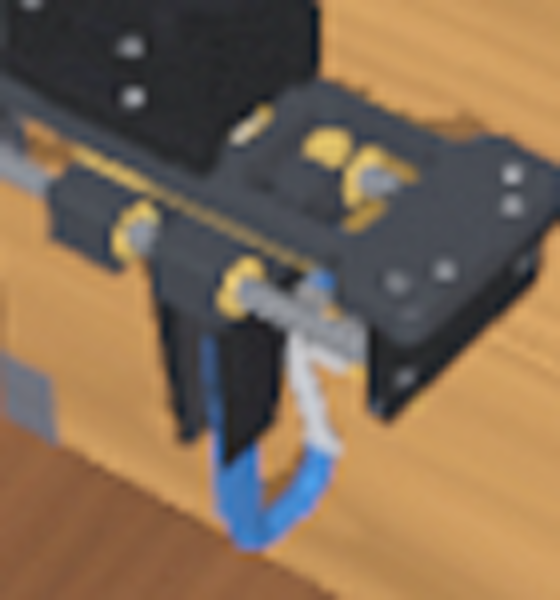

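Request:
drive_tool(deltas="0 0 -0.02 0; 0 0 -0.02 0; 0 0 -0.02 0; 0 0 0 0; 0 0 0 0")

```text
t: 11.75
eef_pos: [529.8, 64.3, 138.3]
tcp_rot: [-3.141, 0.001, 1.462]
ft_force: [0.4, -5.3, -4.6]
opening: 0.104
grip_force: 30.0
```

Request:
drive_tool(deltas="0 0 -0.02 0; 0 0 -0.02 0; 0 0 0 0; 0 0 0 0")

```text
t: 12.08
eef_pos: [529.8, 64.4, 134.4]
tcp_rot: [-3.141, 0.0, 1.462]
ft_force: [-0.3, -4.4, -5.7]
opening: 0.105
grip_force: 30.0
```

Request:
drive_tool(deltas="0 0 -0.02 0; 0 0 -0.02 0; 0 0 0 0; 0 0 0 0")

```text
t: 12.42
eef_pos: [529.8, 64.5, 130.3]
tcp_rot: [-3.141, 0.0, 1.462]
ft_force: [0.3, -4.0, -6.3]
opening: 0.103
grip_force: 30.0
```

Request:
drive_tool(deltas="0 0 -0.02 0; 0 0 -0.02 0; 0 0 0 0; 0 0 0 0")

```text
t: 12.75
eef_pos: [530.2, 65.0, 126.6]
tcp_rot: [3.141, -0.0, 1.462]
ft_force: [0.5, -0.0, -1.3]
opening: 0.104
grip_force: 30.0
```

The spring force vanished, so the bar has passed the gate's tip. I lower further until the loop takes the bar.

Request:
drive_tool(deltas="0 0 -0.03 0; 0 0 -0.03 0; 0 0 -0.03 0; 0 0 0 0; 0 0 0 0")

```text
t: 13.17
eef_pos: [530.1, 64.7, 117.4]
tcp_rot: [-3.141, 0.0, 1.462]
ft_force: [0.2, -0.1, -0.8]
opening: 0.104
grip_force: 30.0
```

Request:
drive_tool(deltas="0 0 -0.02 0; 0 0 -0.01 0; 0 0 0 0; 0 0 0 0")

```text
t: 13.5
eef_pos: [530.2, 64.7, 114.6]
tcp_rot: [-3.142, 0.0, 1.462]
ft_force: [0.5, 0.5, -0.9]
opening: 0.103
grip_force: 30.0
```

Request:
drive_tool(deltas="0 0 -0.01 0; 0 0 -0.01 0; 0 0 0 0; 0 0 0 0")

```text
t: 13.83
eef_pos: [530.1, 64.7, 112.6]
tcp_rot: [-3.142, 0.0, 1.462]
ft_force: [-0.4, 0.1, -2.0]
opening: 0.107
grip_force: 30.0
```

Request:
drive_tool(deltas="0 0 -0.01 0; 0 0 -0.01 0; 0 0 0 0; 0 0 0 0")

```text
t: 14.17
eef_pos: [530.3, 64.8, 110.8]
tcp_rot: [3.141, -0.0, 1.462]
ft_force: [0.9, 0.2, 1.8]
opening: 0.102
grip_force: 30.0
```

Request:
drive_tool(deltas="0 0 -0.01 0; 0 0 0 0; 0 0 0 0")

```text
t: 14.42
eef_pos: [530.5, 64.8, 110.1]
tcp_rot: [3.14, -0.0, 1.462]
ft_force: [-1.0, 0.3, 6.6]
opening: 0.1
grip_force: 30.0
```

Request:
drive_tool(deltas="0 0 0.01 0; 0 0 0 0; 0 0 0 0; 0 0 0 0; 0 0 0 0; 0 0 0 0; 0 0 0 0; 0 0 0 0", gripper=0.5)

```text
t: 15.08
eef_pos: [530.2, 64.7, 110.6]
tcp_rot: [3.142, 0.0, 1.462]
ft_force: [0.7, 0.3, -0.2]
opening: 0.493
grip_force: 0.0
```

Request:
drive_tool(deltas="0 -0.05 0 0; -0.01 -0.1 0 0; -0.02 -0.2 0 0; -0.03 -0.3 0 0; -0.03 -0.3 0.1 0; -0.03 -0.3 0.3 0; -0.1 -0.2 0.3 0; -0.2 0 0 0; -0.2 0 0 0; 0 0 0 0")

```text
t: 15.92
eef_pos: [465.1, -80.4, 180.4]
tcp_rot: [-3.141, -0.0, 1.46]
ft_force: [1.5, -0.0, 0.2]
opening: 0.5
grip_force: 0.0
```

```bash
python3 rel.py; python3 - <<'E'
from h import *
p=np.load('/tmp/scene.npz')['p'];t=np.load('/tmp/top.npz')['p']
cv2.imwrite('pics/g.png',np.hstack([cv2.resize(p[85:160,280:355],(400,400),interpolation=2),cv2.resize(t[215:275,215:275],(400,400),interpolation=2)])[...,::-1])
E
```

```text
[468.14612454 -80.39405999 180.3615228 ] [3.14073942e+00 1.68072387e-04 1.46069202e+00] [ 0.45827063 -0.24811745 -0.5125749 ]
TCP s,f 49.45662966466418 208.146988053233 z 180.36152279842622
top 75 3 s [3.7 5.7 8.7] f [57.1 58. ]
top 90 5 s [1.4 5.2 8.7] f [51.  58.7]
top 105 5 s [5.2 8.8 9. ] f [53.8 59.1]
top 120 11 s [0.1 6.1 8.6] f [52.  59.3]
top 135 45 s [1.3 4.8 7.8] f [ 7.3 56.6]
top 150 35 s [0.4 3.2 6.8] f [17.3 44.6]
staple 84 [-10.3  -9.5   8.2  17.1  17.6] [ 6.1  7.2 16.6 25.  25.6] [124.1 136.1 140.5 143.4 150. ]
scene 60 22 s [-2.9 -1.3  5.7] f [33.4 59.2]
scene 75 23 s [-2.4 -0.5  4.3] f [49.3 60.3]
scene 90 20 s [-2.5 -0.9  4.6] f [50.2 60. ]
scene 105 18 s [-2.6 -0.1  2.8] f [50.3 61.1]
scene 120 23 s [-2.6  1.   6.5] f [22.3 60.5]
scene 135 56 s [-2.   0.6  5.3] f [ 9.8 55.4]
scene 150 8 s [-0.2  1.5  3.5] f [25.4 43.5]
staple 66 [-12.1 -11.7  -4.9  16.3  18.7] [ 6.3  6.9 18.4 25.8 31. ] [130.  132.3 137.3 141.2 149.9]
```

View pics/g.png

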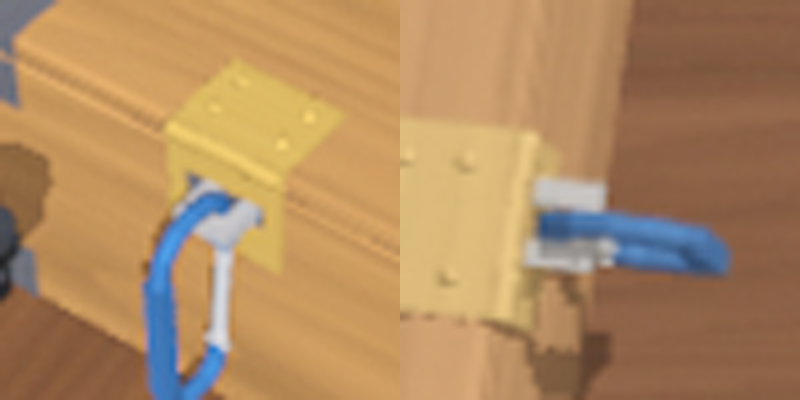

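The hook hangs by its wide end on the staple, nose behind the bar and gate shut (left crop 220,290), with the hasp flat. I let it settle, then hand in.

Request:
drive_tool(deltas="0 0 0 0; 0 0 0 0; 0 0 0 0; 0 0 0 0; 0 0 0 0; 0 0 0 0; 0 0 0 0; 0 0 0 0; 0 0 0 0; 0 0 0 0")

```text
t: 16.85
eef_pos: [468.3, -79.7, 180.0]
tcp_rot: [3.141, 0.0, 1.462]
ft_force: [0.4, -0.5, 0.4]
opening: 0.501
grip_force: 0.0
```

Request:
drive_tool(deltas="0 0 0 0; 0 0 0 0; 0 0 0 0; 0 0 0 0; 0 0 0 0; 0 0 0 0; 0 0 0 0; 0 0 0 0; 0 0 0 0; 0 0 0 0")

```text
t: 17.68
eef_pos: [468.2, -79.7, 180.0]
tcp_rot: [3.142, 0.0, 1.462]
ft_force: [0.7, 0.5, 0.3]
opening: 0.501
grip_force: 0.0
```

```bash
python3 rel.py | grep -E "scene (60|75|105|150)"; python3 -c "
from cell import env
print(env.job_done())"
```

```text
scene 60 20 s [-2.  -0.3  6.2] f [50.7 58.7]
scene 75 21 s [-2.6 -1.   5.8] f [50.1 59.6]
scene 105 20 s [-2.7 -0.2  5.2] f [53.2 59.9]
scene 150 10 s [-1.4  1.3  3.3] f [23.2 38.3]
the job is handed in; nothing more can be done
None
```

The job is handed in at about 18 s, though the hand-in returned no verdict: the hasp is flat over the staple, and the blue hook hangs on it by its wide end with the gate shut and the gripper clear.

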